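# Change the cover of the extraction box and snap the grille home

## Robot

A 7-joint arm with a two-finger parallel gripper is mounted at the origin on a cart in front of the work surface, level with it; the furniture and walls round the work are solid. World frame = base frame: x ahead of the robot, y to its left, z up, the work surface at z = 0. Lengths are in m, angles in rad, forces in N, time in s.
With the tool pointing down it reaches from about 0.4 to 0.85 m from the base axis. Payload 4.5 kg.
Tool frame: the origin (TCP) lies at the very end of the fingers, on their centre line; the grasp point (between the pads) lies 19 mm behind it; z points along the fingers, y is the direction in which the jaws open and shut (so a half turn about z gives the same grasp; the last joint's range is limited). The gripper opens to 85 mm and grips with 20 to 120 N. Pads are 22 mm wide; open, the fingers measure 114 mm over their backs; the gripper's body (76 mm by 85 mm) begins 54 mm behind the grasp point. The pads swing forward as they close: fully open they stand 13 mm farther back than shut.
Start: joints at [-1.088, 0.689, -0.195, 1.565, 0.157, 0.902, -0.215], TCP at [0.271, 0.563, 0.231] pointing down, gripper open.
Joint ranges: [-3.01, 3.01], [-0.46, 2.08], [-1.47, 1.51], [0.13, 2.56], [-1, 4.14], [0.04, 2.09], [-2.66, 2.66]. Speed limits (rad/s): [2.57, 2.57, 3.14, 3.14, 3.14, 3.14, 3.14].

## Interface

Orientations are given as a rotation vector (axis times angle).
In Python, from bench import sense, grab_frame, sign_off, find_in, masks_of gives the robot as it stands. The module is installed in compiled form; this text tells all that it offers.
- The arm moves only by the tool send_rows, never from a script. Its argument "motion" is a list of rows, each a list of 7 numbers: the turn, a rotation vector about the tool's x, y, z in degrees, then the shift along the tool's x, y, z in cm, then the finger opening in cm, from 0 to 8.54. In form: [[wx, wy, wz, dx, dy, dz, gripper], ...]. A call has 1 to 20 rows; each row is the pose to reach, as a shift and turn from the pose commanded when the call began, along the tool's axes at that moment; what a row does not reach only later rows make up. A row lasts 1/12 s, in which the tool goes at most 41.7 mm and 7.16 degrees, less where a joint would pass 70% of its speed; a pose out of reach is approached as far as the arm can. A call with a gripper value outside its range is refused whole. The fingers move at their own pace and stop on an object; the grip force is fixed at half the most. Time passes only in rows, so rows that repeat a pose let the fingers close. It gives the time, the measured TCP pose, the force and the opening at its end, in the units of the state.
- sense(): the state, without advancing time (a new reading comes with each control period).
- grab_frame(name): name is "scene" or "side" or "wrist"; returns a dict with "color" (480x640x3 uint8, blue, green, red), "depth" (480x640 float32, m along the optical axis (not along the pixel's ray), 0 where there is no reading), "fx", "fy", "cx", "cy" (pixels), "R" (3x3) and "t" (3): a world point X has camera coordinates R X + t. Camera axes: x right, y down, z forward; pixel columns grow to the right and rows downward; lengths in m; the calibration is good to about 2 mm. A picture is of the moment at which its call begins.
- sign_off(): hands the job in, once; it reports no verdict.
Trained networks look in a picture, given as the dict that the camera call returned (one of the last four; its "shot" number tells which), for a name from the list of things; names that differ only in an ending like _2 or _b are one class to them, and where a whole thing is asked for, a point or a joint stands for the part that bears it (a point fixed in the world has none). Each returns a list of dicts, best first, with "p" (0 to 1); they miss things now and then, are a little off and sometimes report something else, mostly with a low value. They report only what shows in the picture. A call takes as long as a camera call.
- find_in(picture, target): "centre" ([x, y, z] in m, in the coordinates of the camera as it stood for that picture, good to about 4 mm: the middle of the surface that is visible of it).
- masks_of(picture, target): "pixels" (480x640 bool, what is visible of it).
The state is a dict: "clock": time; "qpos": joint angles; "joint_vel": joint speeds; "joint_torque": joint torques, N m; "ee_pos": TCP position; "orientation": TCP orientation; "contact_force": force on the tool from outside, world axes, zero at the start; "torque": the same for the moment, N m; "width": finger opening in m.
Only numpy, scipy, OpenCV 4.12 (cv2) and the standard library are available. Lean on these libraries where they do the work, as an engineer would, in place of code of your own. Each camera call takes 0.05 s, during which the arm holds its last target.

## Task

On the small extraction box the plain blanking cover lies loose where the slotted grille cover belongs, and the grille lies in the parking tray: swap the two, so that the blanking cover lies flat in the tray and the grille is on the box (the cork mat is there to set a cover down meanwhile). Then press the grille straight down until its clips snap over it, and keep pressing it firmly down against the gasket: finish while still pressing, without letting go. Leave the other things on the bench where they are.

Things in the scene. Friction and masses are not known exactly. Their poses are not given: they have to be found in the camera images.
- vent_box: Grey extraction box fixed to the bench, left or right of the mat (tray on the other side). Steel foot 140 (x) x 104 (y) mm, flat top 36 mm above the bench, black hose spigot on its -y side. Origin: centre of underside; x along the long side. Four corner guides (x 32 to 48 mm either way, inner faces y = +-35 mm, tops 64 mm above the bench, flared above 57 mm) centre a cover in y.
- lip_front (a point): Centre of the round lip (radius 7 mm, 28 mm long in y) of the sprung steel clip at the box's -x end: 50 mm above the bench at x = -54 mm of the box; it reaches in to x = -47 mm. The clip's top is about 60 mm above the bench.
- lip_back (a point): The same at the box's +x end. A grille laid on both lips rests with its underside 56 mm above the bench; pushed down with about 14 to 18 N, the lips give way, the force drops suddenly and it goes about 18 mm down and is caught under them.
- seat (a point): Centre of the box's flat top, 36 mm above the bench: the hard stop for a cover's underside. Axes as the box.
- gasket (a joint): Sprung black gasket ring (84x60 mm) in the box's top. 0 = free, 4 mm above the box's top; grows as it is pressed down; 0.004 m = flush, cover on the hard stop. Stiffness 2000 N/m. About 0.0015 when the snapped grille is let go, about 0.004 while the grille is pressed home with 8 N or more.
- grille: Grille cover: grey plate 100 (x) x 66 (y) x 6 mm with slots, and a straight handle rib in the middle, 50 mm long in x, 14 mm thick in y, from 6 to 36 mm above the underside. About 120 g. Origin: centre of underside; x along plate and rib. Its short ends (x = +-50 mm) go under the clips, either way round. Starts in the tray.
- blank: Blanking cover: plain grey plate 84 (x) x 64 (y) x 6 mm, no slots, round knob in the middle, 24 mm across, to 36 mm above the underside (foot collar 34 mm across, 3 mm high). About 100 g. Origin: centre of underside; x along the plate. Starts lying loose on the box's gasket between the clips, underside 40 mm above the bench.
- tray: Shallow plywood parking tray fixed to the bench, outside 126 (x) x 100 (y) x 10 mm, walls and floor 5 mm thick (inside 116x90 mm, floor 5 mm above the bench). Origin: centre of the underside; x along the long side.
- mat: Flat cork mat fixed to the bench, 130 (x) x 110 (y) x 4 mm, bare, free for setting a cover down. Origin: centre of the underside.
- wood_block: Bystander, to be left alone: small plain wooden block, 45x70x32 mm, lying on the bench between the robot and the work. Origin: centre of the underside.
- hardener_bottle: Bystander, to be left alone: small white bottle with a round cap, 48 mm across, 114 mm tall, standing behind the mat. Origin: centre of the underside.
- sanding_block: Bystander, to be left alone: brown sanding block, 61x100x31 mm, left of the work. Origin: centre of the underside.

How it is judged:
On the way, in this order (a step that is already met when the one before it is completed fails the run):
1. the blanking cover lies flat in the tray, let go, while the grille is not yet snapped in (x of blank in the frame of tray between -0.028 and 0.028 m and y of blank in the frame of tray between -0.018 and 0.018 m and z of blank in the frame of tray below 0.008 m and angle between blank's own z axis and vertical below 0.06 rad and linear speed of blank below 0.02 m/s and contact force between blank and the arm below 0.05 N and contact force between blank and the fingers below 0.05 N and not (z of grille in the frame of seat between -0.003 and 0.0045 m and horizontal distance between grille and seat below 0.005 m and angle between grille's own z axis and vertical below 0.06 rad and angle between the x axis of grille and the x axis of vent_box, either way round below 0.1 rad)), for 0.2 s.
2. the grille is snapped in under both clips and pressed onto the gasket (z of grille in the frame of seat between -0.003 and 0.0045 m and horizontal distance between grille and seat below 0.005 m and angle between grille's own z axis and vertical below 0.06 rad and angle between the x axis of grille and the x axis of vent_box, either way round below 0.1 rad and value of joint gasket above 0.003 m and contact force between grille and the fingers above 2 N), for 0.2 s.
At the end, for the whole second after the job is handed in: Grille level under both clips (5 mm from the seat centre, underside under 4.5 mm above the box top, within 0.1 rad), still pressed by the fingers (over 2 N) with the gasket over 3 of its 4 mm down; blanking cover flat on the tray floor inside the walls, untouched, at rest (all of step 2 and x of blank in the frame of tray between -0.028 and 0.028 m and y of blank in the frame of tray between -0.018 and 0.018 m and z of blank in the frame of tray below 0.008 m and angle between blank's own z axis and vertical below 0.06 rad and linear speed of blank below 0.02 m/s and contact force between blank and the arm below 0.05 N and contact force between blank and the fingers below 0.05 N); the arm keeps its last pose, push and grip.
It fails at once if the wood block is moved by more than 3 cm or tipped (distance of wood_block from where it was at the start of the episode above 0.03 m or angle between wood_block's own z axis and vertical above 0.5 rad).
It fails at once if the hardener bottle is moved by more than 3 cm or tipped (distance of hardener_bottle from where it was at the start of the episode above 0.03 m or angle between hardener_bottle's own z axis and vertical above 0.5 rad).
It fails at once if the sanding block is moved by more than 3 cm or tipped (distance of sanding_block from where it was at the start of the episode above 0.03 m or angle between sanding_block's own z axis and vertical above 0.5 rad).
It also fails if it takes over 61 s, if anything falls off the work surface, if the arm or the gripper's body presses on something with over 40 N, if the wrist force passes 120 N, or if a joint passes its speed limit or range.

## Working session

There is one attempt and no reset: what is moved stays moved. The work goes in short steps, Python scripts to look and compute and a tool call to move; the robot and the scene stay as the last step left them, time stands still between calls to the robot, and variables do not carry over. Pictures are saved under pics/ and viewed, and the job is handed in when it is done.

Besides the shell and the picture viewer there is one more tool, called after "Request:" as name(argument=value, ...), one argument or row to a line, values as JSON. send_rows: Moves the arm, as the interface text tells. Its arguments: {"type":"object","properties":{"motion":{"type":"array","items":{"type":"array","items":{"type":"number"}}}},"required":["motion"]}

```bash
mkdir -p pics; python3 - <<'E'
from bench import sense, grab_frame, find_in, masks_of
import cv2, numpy as np
s=sense(); print(s)
for n in ["scene","side"]:
    f=grab_frame(n); cv2.imwrite(f"pics/{n}0.png",f["color"]); print(n,f["fx"],f["R"],f["t"])
    for t in ["vent_box","grille","blank","tray","mat","wood_block","hardener_bottle","sanding_block"]:
        r=find_in(f,t)
        print(t,[(np.round(f["R"].T@(np.array(d["centre"])-f["t"]),3),round(d["p"],2)) for d in r[:2]])
print(sense()["clock"])
E
```

```text
{'clock': 0.0, 'qpos': array([-1.08817754,  0.69001958, -0.19450939,  1.56638175,  0.15731034,
        0.90249755, -0.21508805]), 'joint_vel': array([-1.06863515e-03, -1.08054030e-04, -6.24477113e-04,  3.78621968e-04,
       -6.31323423e-04,  2.84737920e-05, -2.96454705e-04]), 'joint_torque': array([-3.91061349e-04, -5.39609599e+01, -1.26683481e+00, -1.58540601e+01,
        9.05623776e-03,  9.50467918e-03,  2.03684050e-05]), 'ee_pos': array([0.27094839, 0.56246986, 0.23045168]), 'orientation': array([-6.98878734e-01, -3.06258093e+00,  2.97241424e-03]), 'contact_force': array([-0.44475112,  0.41823978, -0.70839407]), 'torque': array([0.03379659, 0.02810318, 0.04032598]), 'width': 0.08528976717625161}
scene 516.6380254195647 [[-0.55382871 -0.83245477  0.0171122 ]
 [-0.38640057  0.23875722 -0.89089258]
 [ 0.73754211 -0.50001405 -0.4538916 ]] [0.56111144 0.19181417 0.59228491]
vent_box [(array([0.443, 0.129, 0.026]), 0.73)]
grille [(array([0.449, 0.392, 0.008]), 0.79)]
blank [(array([0.473, 0.1  , 0.046]), 0.95)]
tray [(array([0.438, 0.39 , 0.005]), 0.57)]
mat [(array([0.596, 0.219, 0.002]), 0.92), (array([0.44 , 0.126, 0.028]), 0.52)]
wood_block [(array([0.396, 0.237, 0.029]), 0.82)]
hardener_bottle [(array([0.762, 0.218, 0.037]), 0.85)]
sanding_block [(array([0.586, 0.512, 0.03 ]), 0.65)]
side 587.7075845496901 [[ 0.89640942 -0.44298255  0.01471792]
 [-0.19472755 -0.42344165 -0.88474762]
 [ 0.39815994  0.79023011 -0.46583799]] [-0.40190325  0.27042589  0.63171111]
vent_box [(array([0.455, 0.059, 0.03 ]), 0.69)]
grille [(array([0.454, 0.376, 0.013]), 0.85)]
blank [(array([0.474, 0.084, 0.047]), 0.93)]
tray [(array([0.443, 0.349, 0.009]), 0.86), (array([0.455, 0.38 , 0.013]), 0.18)]
mat [(array([0.612, 0.22 , 0.007]), 0.85)]
wood_block [(array([0.407, 0.204, 0.026]), 0.82)]
hardener_bottle [(array([0.761, 0.187, 0.058]), 0.62)]
sanding_block [(array([0.59 , 0.482, 0.03 ]), 0.96), (array([0.444, 0.349, 0.006]), 0.61)]
0.9
```

View pics/scene0.png

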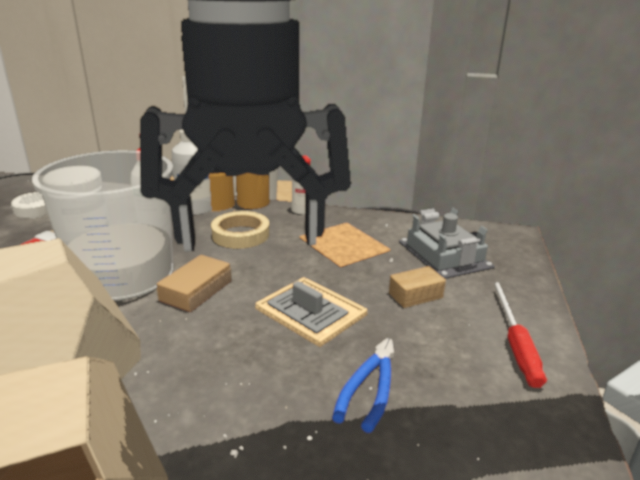

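View pics/side0.png

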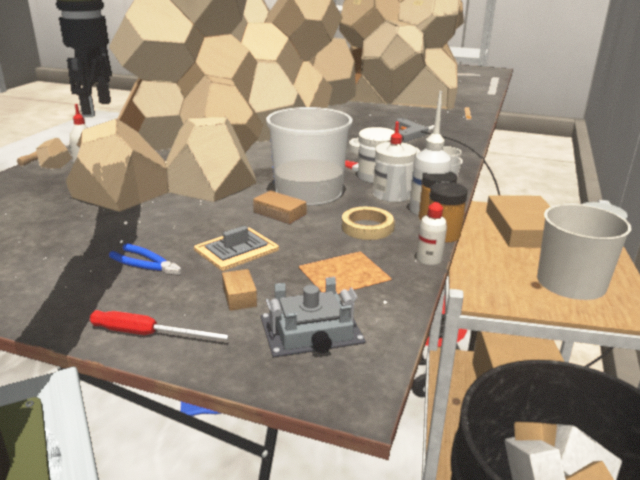

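```bash
cat > h.py <<'E'
from bench import sense, grab_frame, find_in, masks_of
import cv2, numpy as np
from scipy.spatial.transform import Rotation as Ro
def pose(s): return np.array(s["ee_pos"]),Ro.from_rotvec(s["orientation"])
def down(yaw):
    "tool z down, tool y axis (jaw direction) at world angle yaw"
    y=np.array([np.cos(yaw),np.sin(yaw),0]); z=np.array([0,0,-1.]); x=np.cross(y,z)
    return Ro.from_matrix(np.c_[x,y,z])
def delta(p,yaw,cmd=None):
    s=sense(); p0,R0=pose(s) if cmd is None else cmd
    # choose half turn closer
    best=min((down(yaw+k*np.pi) for k in (0,1)),key=lambda R:(R0.inv()*R).magnitude())
    w=(R0.inv()*best).as_rotvec(degrees=True); d=R0.inv().apply(np.array(p)-p0)*100
    print("turn",np.round(w,2),"shift cm",np.round(d,2),"rows>=",max(np.linalg.norm(d)/4.17,np.linalg.norm(w)/7.16))
def state():
    s=sense(); p,R=pose(s); y=R.apply([0,1,0])
    print("t",round(s["clock"],2),"p",np.round(p,4),"yaw",round(np.arctan2(y[1],y[0]),4),"z",np.round(R.apply([0,0,1]),3),"F",np.round(s["contact_force"],1),"w",round(s["width"],4),"q",np.round(s["qpos"],2))
def cloud(f):
    v,u=np.mgrid[:480,:640]; d=f["depth"]
    X=np.stack([(u-f["cx"])/f["fx"]*d,(v-f["cy"])/f["fy"]*d,d],-1)
    return (X-f["t"])@f["R"]   # R^T (X-t)
E
python3 - <<'E'
from h import *
f=grab_frame("wrist"); cv2.imwrite("pics/w0.png",f["color"])
p,R=pose(sense()); C=-f["R"].T@f["t"]; print(f["fx"],f["cx"],f["cy"],"cam in tool",R.inv().apply(C-p),"\ncam axes in tool",(R.inv().as_matrix()@f["R"].T).round(3))
state()
delta([0.46,0.24,0.40],np.pi/2)
E
```

```text
358.0111415621389 313.3303462745017 236.10185572898428 cam in tool [ 0.08151708  0.00068007 -0.14352639] 
cam axes in tool [[-0.001 -0.948 -0.318]
 [ 1.    -0.    -0.001]
 [ 0.    -0.318  0.948]]
t 0.95 p [0.2712 0.5632 0.2313] yaw 1.122 z [ 0.  0. -1.] F [0.3 0.7 0.9] w 0.0852 q [-1.09  0.69 -0.19  1.57  0.16  0.9  -0.22]
turn [ 1.000e-02 -0.000e+00 -2.571e+01] shift cm [-31.03 -20.92 -16.87] rows>= 9.844769219547763
```

View pics/w0.png

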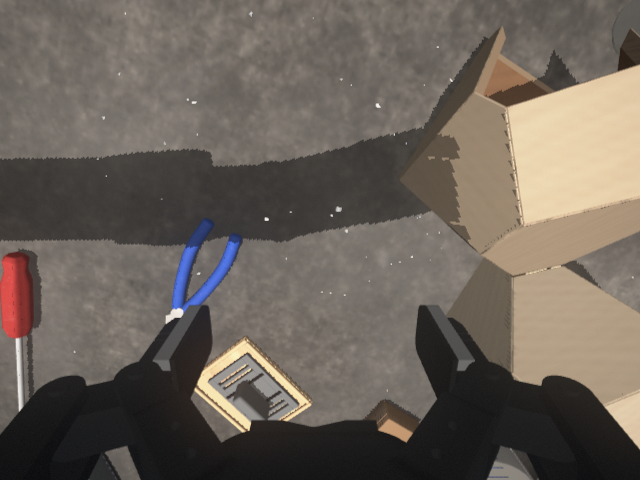

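```bash
python3 - <<'E'
from h import *
delta([0.37,0.23,0.28],np.pi/2)
E
```

```text
turn [ 1.000e-02 -0.000e+00 -2.571e+01] shift cm [-23.36 -25.73  -4.87] rows>= 8.414718571131361
```

Request:
send_rows(
  motion=[
    [0,0,-5,-4,-4,-2,8.5],
    [0,0,-10,-8,-8,-4,8.5],
    [0,0,-15,-12,-13,-4.9,8.5],
    [0,0,-20,-16,-17,-4.9,8.5],
    [0,0,-23,-19,-21,-4.9,8.5],
    [0,0,-25.7,-22,-24,-4.9,8.5],
    [0,0,-25.7,-23.4,-25.7,-4.9,8.5],
    [0,0,-25.7,-23.4,-25.7,-4.9,8.5],
    [0,0,-25.7,-23.4,-25.7,-4.9,8.5],
    [0,0,-25.7,-23.4,-25.7,-4.9,8.5],
    [0,0,-25.7,-23.4,-25.7,-4.9,8.5],
  ],
)

```text
clock: 1.87
ee_pos: [0.3711, 0.229, 0.2806]
orientation: [0.006, 3.141, 0.0]
contact_force: [-0.4, 1.0, -0.3]
width: 0.085
```

```bash
python3 - <<'E'
from h import *
state()
f=grab_frame("wrist"); cv2.imwrite("pics/w1.png",f["color"]); np.savez("w1.npz",**{k:f[k] for k in("color","depth","R","t","fx","fy","cx","cy")})
P=cloud(f); out={}
for t in ["vent_box","grille","blank","tray","mat","wood_block","hardener_bottle","sanding_block"]:
    r=masks_of(f,t)
    if not r: print(t,"none"); continue
    m=r[0]["pixels"]&(f["depth"]>0); out[t]=m; X=P[m]
    print(t,round(r[0]["p"],2),m.sum(),"lo",np.percentile(X,1,0).round(3),"hi",np.percentile(X,99,0).round(3),"med",np.median(X,0).round(3))
np.savez("m1.npz",**out)
E
```

```text
t 1.87 p [0.3711 0.229  0.2806] yaw 1.5673 z [ 0.001  0.    -1.   ] F [-0.4  1.  -0.3] w 0.085 q [-0.39  0.39 -0.38  2.03  0.2   0.76  0.67]
vent_box 0.66 5425 lo [0.408 0.033 0.005] hi [0.543 0.153 0.066] med [0.441 0.116 0.036]
grille 0.83 3848 lo [0.412 0.349 0.006] hi [0.514 0.425 0.043] med [0.458 0.383 0.012]
blank 0.66 3198 lo [0.434 0.06  0.044] hi [0.521 0.133 0.079] med [0.47  0.1   0.047]
tray 0.92 3776 lo [0.392 0.322 0.001] hi [0.529 0.44  0.012] med [0.448 0.362 0.007]
mat none
wood_block 0.71 2733 lo [0.386 0.19  0.001] hi [0.448 0.262 0.035] med [0.409 0.226 0.033]
hardener_bottle none
sanding_block 0.61 3114 lo [0.553 0.457 0.003] hi [0.623 0.549 0.034] med [0.583 0.506 0.032]
```

View pics/w1.png

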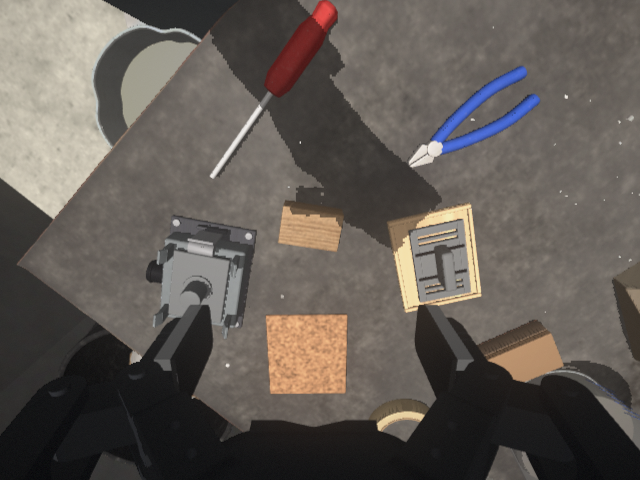

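```bash
python3 - <<'E'
from h import *
f=dict(np.load("w1.npz")); m=np.load("m1.npz"); P=cloud(f)
def rect(X,name):
    r=cv2.minAreaRect((X[:,:2]*1000).astype(np.float32)); print(name,len(X),"c",np.round(r[0],1),"size",np.round(r[1],1),"ang",round(r[2],2),"z",np.median(X[:,2]).round(4))
def sel(n,a,b,grow=0):
    k=m[n]
    if grow: k=cv2.dilate(k.astype(np.uint8),np.ones((grow,grow)))>0
    X=P[k&(f["depth"]>0)]; return X[(X[:,2]>a)&(X[:,2]<b)]
rect(sel("grille",.008,.0145),"grille plate")
rect(sel("grille",.037,.045),"grille rib")
rect(sel("tray",.0075,.0125),"tray rim")
rect(sel("blank",.042,.050),"blank plate")
rect(sel("blank",.070,.080),"knob")
rect(sel("vent_box",.002,.010),"foot")
rect(sel("vent_box",.055,.070),"guides/clips")
c=f["color"]
for n,(u0,v0) in {"box":(130,190),"tray":(360,190)}.items():
    cv2.imwrite(f"pics/{n}1.png",cv2.resize(c[v0:v0+150,u0:u0+160],None,fx=5,fy=4.0,interpolation=cv2.INTER_CUBIC)[:600])
E
```

```text
grille plate 2998 c [464.  387.6] size [100.9  66.3] ang 13.12 z 0.012
grille rib 485 c [463.3 387.3] size [49.7 14.6] ang 13.03 z 0.0417
tray rim 1427 c [462.4 382.2] size [127.3 100. ] ang 13.71 z 0.0106
blank plate 2560 c [480.   94.1] size [64. 84.] ang 78.36 z 0.0468
knob 332 c [478.5  93.7] size [20.4 22.9] ang 9.96 z 0.0764
foot 1387 c [481.1  94.2] size [104.1 139.3] ang 78.65 z 0.0072
guides/clips 796 c [473.   95.8] size [ 86.  115.6] ang 78.67 z 0.0593
```

View pics/box1.png

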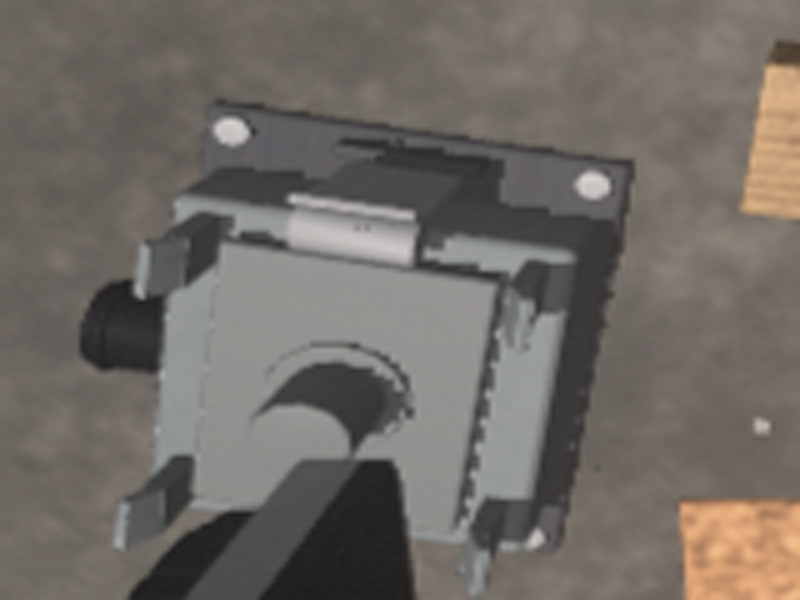

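```bash
python3 - <<'E'
from h import *
f=dict(np.load("w1.npz")); P=cloud(f)
hsv=cv2.cvtColor(f["color"],cv2.COLOR_BGR2HSV)
k=np.zeros((480,640),bool); k[310:400,260:355]=1
k&=(hsv[...,1]>90)
X=P[k]; r=cv2.minAreaRect((X[:,:2]*1000).astype(np.float32)); print(r,np.median(X[:,2]))
a=np.radians(13.1)
print("above grille"); delta([0.4635,0.3873,0.10],a+np.pi/2)
E
```

```text
((480.59686279296875, 218.3607940673828), (381.53363037109375, 110.16813659667969), 0.33074435591697693) 0.005327231889412599
above grille
turn [ 1.000e-02 -1.000e-02 -1.304e+01] shift cm [-9.34 15.65 18.02] rows>= 6.147398120456676
```

View pics/tray1.png

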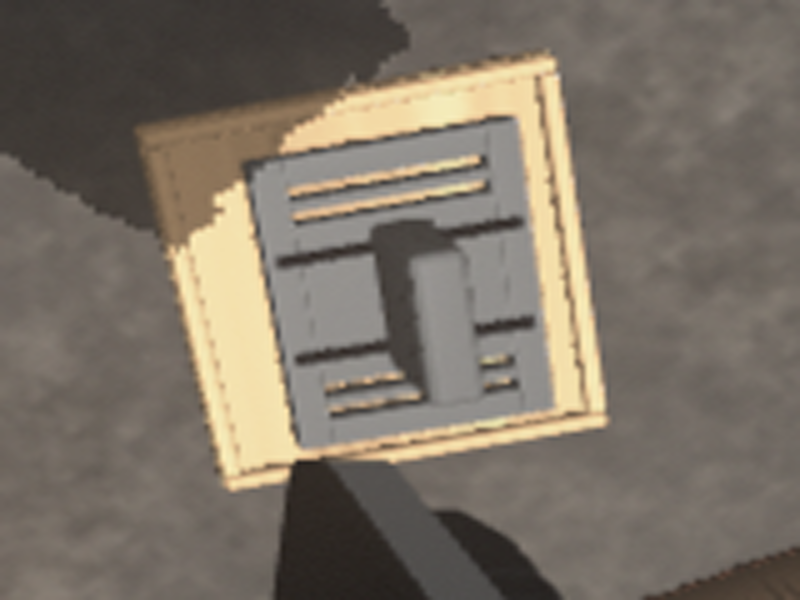

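Request:
send_rows(
  motion=[
    [0,0,-3,-1.5,2.6,3,4.5],
    [0,0,-6,-3,5.2,6,4.5],
    [0,0,-9,-4.7,7.8,9,4.5],
    [0,0,-11,-6.2,10.4,12,4.5],
    [0,0,-13,-7.8,13,15,4.5],
    [0,0,-13,-9.3,15.6,18,4.5],
    [0,0,-13,-9.3,15.6,18,4.5],
    [0,0,-13,-9.3,15.6,18,4.5],
    [0,0,-13,-9.3,15.6,18,4.5],
  ],
)

```text
clock: 3.07
ee_pos: [0.463, 0.3856, 0.1002]
orientation: [0.356, -3.12, 0.002]
contact_force: [0.1, 0.0, 0.5]
width: 0.0446
```

```bash
python3 - <<'E'
from h import *
state()
f=grab_frame("wrist"); cv2.imwrite("pics/w2.png",f["color"]); P=cloud(f)
r=masks_of(f,"grille")
if r:
    X=P[r[0]["pixels"]&(f["depth"]>0)]; 
    for a,b in((.036,.046),(.008,.0145)):
        Y=X[(X[:,2]>a)&(X[:,2]<b)]
        if len(Y)>20: print(len(Y),cv2.minAreaRect((Y[:,:2]*1000).astype(np.float32)),np.median(Y[:,2]))
delta([0.4635,0.3873,0.016],np.radians(103.1))
E
```

```text
t 3.07 p [0.463  0.3856 0.1002] yaw 1.7977 z [-0.001 -0.001 -1.   ] F [0.1 0.  0.5] w 0.0446 q [-0.6   0.85 -0.31  1.74  0.4   0.62  0.66]
1712 ((463.2185363769531, 387.978759765625), (49.853729248046875, 13.877903938293457), 13.52097225189209) 0.04173866526436026
10319 ((463.4920349121094, 387.8839416503906), (100.109619140625, 66.2936782836914), 12.817676544189453) 0.012021783615733505
turn [-0.01  0.07 -0.15] shift cm [-0.02  0.21  8.57] rows>= 2.056003452441884
```

View pics/w2.png

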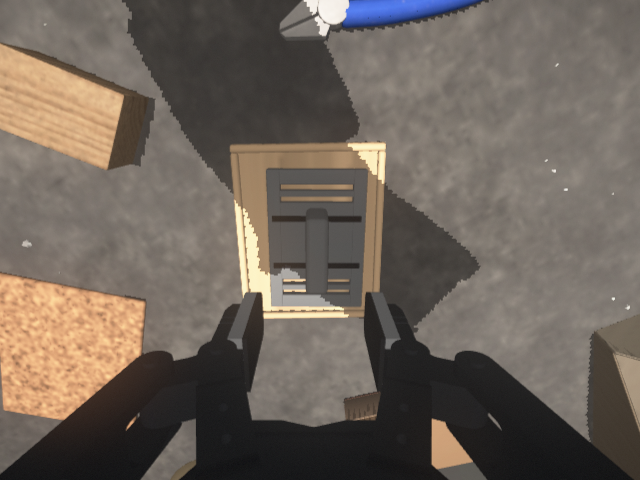

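Request:
send_rows(
  motion=[
    [0,0,0,0,0.2,2.5,4.5],
    [0,0,0,0,0.2,5,4.5],
    [0,0,0,0,0.2,7,4.5],
    [0,0,0,0,0.2,8.4,4.5],
    [0,0,0,0,0.2,8.4,4.5],
    [0,0,0,0,0.2,8.4,4.5],
    [0,0,0,0,0.2,8.4,0],
    [0,0,0,0,0.2,8.4,0],
    [0,0,0,0,0.2,8.4,0],
    [0,0,0,0,0.2,8.4,0],
    [0,0,0,0,0.2,8.4,0],
    [0,0,0,0,0.2,8.4,0],
    [0,0,0,0,0.2,8.4,0],
  ],
)

```text
clock: 4.25
ee_pos: [0.464, 0.3887, 0.018]
orientation: [-0.355, 3.119, 0.002]
contact_force: [-0.7, -1.2, 7.7]
width: 0.0128
```

```bash
python3 - <<'E'
from h import *
state()
delta([0.605,0.22,0.12],np.radians(103.1))
E
```

```text
t 4.25 p [0.464  0.3887 0.018 ] yaw 1.7973 z [ 0.002  0.002 -1.   ] F [-0.7 -1.2  7.7] w 0.0128 q [-0.64  0.97 -0.24  1.75  0.46  0.47  0.61]
turn [ 0.07  0.14 -0.12] shift cm [ -9.98 -19.6  -10.2 ] rows>= 5.813755089016103
```

Request:
send_rows(
  motion=[
    [0,0,0,0,0,-1,0],
    [0,0,0,0,0,-3,0],
    [0,0,0,0,0,-6,0],
    [0,0,0,0,-0.5,-9,0],
    [0,0,0,-2,-3,-10.2,0],
    [0,0,0,-3.5,-6.5,-10.2,0],
    [0,0,0,-5,-10,-10.2,0],
    [0,0,0,-7,-13.5,-10.2,0],
    [0,0,0,-8.7,-17,-10.2,0],
    [0,0,0,-9.5,-19,-10.2,0],
    [0,0,0,-10,-19.6,-10.2,0],
    [0,0,0,-10,-19.6,-10.2,0],
    [0,0,0,-10,-19.6,-10.2,0],
    [0,0,0,-10,-19.6,-10.2,0],
  ],
)

```text
clock: 5.42
ee_pos: [0.6028, 0.2225, 0.1187]
orientation: [0.361, -3.12, -0.004]
contact_force: [-0.4, 0.2, -0.2]
width: 0.0131
```

```bash
python3 - <<'E'
from h import *
state()
f=grab_frame("wrist"); cv2.imwrite("pics/w3.png",f["color"])
f=grab_frame("side"); cv2.imwrite("pics/s3.png",f["color"][150:400,100:500])
delta([0.605,0.22,0.018],np.radians(103.1))
E
```

```text
t 5.42 p [0.6028 0.2225 0.1187] yaw 1.8011 z [-0.001  0.002 -1.   ] F [-0.4  0.2 -0.2] w 0.0131 q [-0.22  0.87 -0.38  1.6   0.42  0.76  1.01]
turn [ 0.1  -0.03  0.11] shift cm [-0.15 -0.28 10.05] rows>= 2.4124212327879997
```

View pics/w3.png

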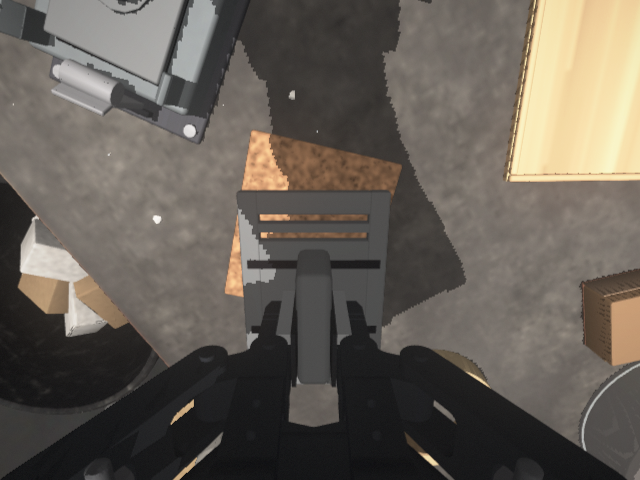

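View pics/s3.png

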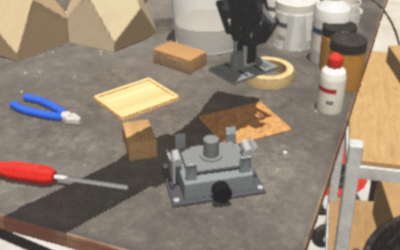

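Request:
send_rows(
  motion=[
    [0,0,0,-0.1,-0.2,3,0],
    [0,0,0,-0.1,-0.2,6,0],
    [0,0,0,-0.1,-0.2,8.5,0],
    [0,0,0,-0.1,-0.2,9.6,0],
    [0,0,0,-0.1,-0.2,10,0],
    [0,0,0,-0.1,-0.2,10,0],
    [0,0,0,-0.1,-0.2,10,0],
    [0,0,0,-0.1,-0.2,10,4.5],
    [0,0,0,-0.1,-0.2,10,4.5],
    [0,0,0,-0.1,-0.2,10,4.5],
    [0,0,0,-0.1,-0.2,9.5,4.5],
    [0,0,0,-0.1,-0.2,7,4.5],
    [0,0,0,-0.1,-0.2,4,4.5],
    [0,0,0,-0.1,-0.2,1,4.5],
    [0,0,0,-0.1,-0.2,0,4.5],
    [0,0,0,-0.1,-0.2,0,4.5],
  ],
)

```text
clock: 6.85
ee_pos: [0.6082, 0.2189, 0.1221]
orientation: [-0.354, 3.115, 0.004]
contact_force: [-0.1, 0.2, -1.3]
width: 0.045
```

```bash
python3 - <<'E'
from h import *
state()
f=grab_frame("wrist"); cv2.imwrite("pics/w4.png",f["color"]); P=cloud(f)
r=masks_of(f,"grille")
if r:
    X=P[r[0]["pixels"]&(f["depth"]>0)]; 
    for a,b in((.035,.046),(.007,.0145)):
        Y=X[(X[:,2]>a)&(X[:,2]<b)]
        if len(Y)>20: print(len(Y),cv2.minAreaRect((Y[:,:2]*1000).astype(np.float32)),np.median(Y[:,2]))
# above blank, offset toward robot
delta([0.4795,0.0940,0.13],np.radians(78.5))
E
```

```text
t 6.85 p [0.6082 0.2189 0.1221] yaw 1.7971 z [ 0.006  0.003 -1.   ] F [-0.1  0.2 -1.3] w 0.045 q [-0.21  0.87 -0.38  1.59  0.43  0.76  1.01]
1468 ((605.421142578125, 218.93637084960938), (49.50361251831055, 13.833674430847168), 13.445719718933105) 0.040776339970748185
8962 ((606.073486328125, 219.25486755371094), (100.1058349609375, 66.18279266357422), 12.984613418579102) 0.011020988379985629
turn [-2.000e-02 -0.000e+00  2.448e+01] shift cm [15.08 -9.19 -1.18] rows>= 4.244302226361507
```

View pics/w4.png

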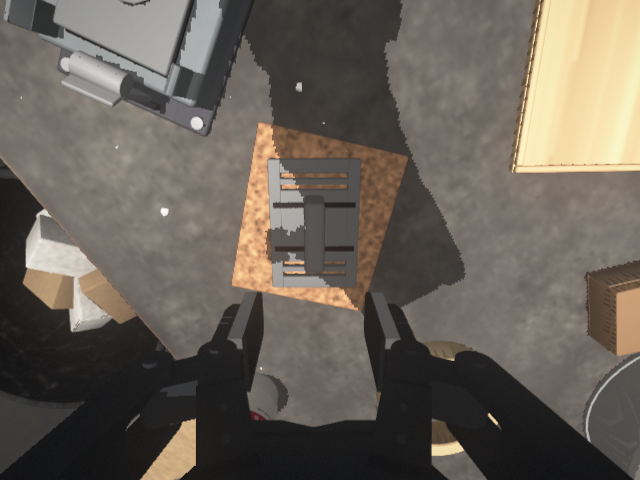

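Request:
send_rows(
  motion=[
    [0,0,5,2,-1.2,-1,4.5],
    [0,0,10,5,-3,-1.2,4.5],
    [0,0,15,8,-5,-1.2,4.5],
    [0,0,20,11,-7,-1.2,4.5],
    [0,0,24.5,14,-8.5,-1.2,4.5],
    [0,0,24.5,15.1,-9.2,-1.2,4.5],
    [0,0,24.5,15.1,-9.2,-1.2,4.5],
    [0,0,24.5,15.1,-9.2,-1.2,4.5],
    [0,0,24.5,15.1,-9.2,-1.2,4.5],
  ],
)

```text
clock: 7.7
ee_pos: [0.4803, 0.0952, 0.1296]
orientation: [0.314, 3.126, 0.002]
contact_force: [-0.0, -0.1, -0.1]
width: 0.0451
```

```bash
python3 - <<'E'
from h import *
state()
f=grab_frame("wrist"); cv2.imwrite("pics/w5.png",f["color"]); P=cloud(f)
for n,bands in (("blank",((.07,.08),(.042,.0485))),("vent_box",((.002,.0085),(.034,.039),(.055,.07)))):
  r=masks_of(f,n)
  if r:
    X=P[r[0]["pixels"]&(f["depth"]>0)]; 
    for a,b in bands:
        Y=X[(X[:,2]>a)&(X[:,2]<b)]
        if len(Y)>20: print(n,len(Y),cv2.minAreaRect((Y[:,:2]*1000).astype(np.float32)),np.median(Y[:,2]))
delta([0.4795,0.0940,0.052],np.radians(78.5))
E
```

```text
t 7.7 p [0.4803 0.0952 0.1296] yaw 1.3707 z [ 0.     0.001 -1.   ] F [-0.  -0.1 -0.1] w 0.0451 q [-0.14  0.69 -0.24  2.06  0.37  0.43  0.71]
blank 1211 ((479.7034606933594, 93.57872772216797), (22.945409774780273, 23.121431350708008), 32.682647705078125) 0.07634375439085367
blank 9015 ((480.0814514160156, 93.5032730102539), (64.29863739013672, 84.21565246582031), 77.9452133178711) 0.04649426037384618
vent_box 2626 ((483.4991455078125, 93.52995300292969), (107.24295806884766, 143.63014221191406), 78.56375885009766) 0.0069889349069965625
vent_box 5367 ((479.4493408203125, 84.74449157714844), (113.06857299804688, 103.1596450805664), 78.5733642578125) 0.03694757587752142
vent_box 3183 ((481.30792236328125, 93.98008728027344), (86.13424682617188, 132.4400177001953), 78.50425720214844) 0.057960113574088305
turn [0.06 0.02 0.05] shift cm [ 0.06 -0.15  7.79] rows>= 1.8684506034929358
```

View pics/w5.png

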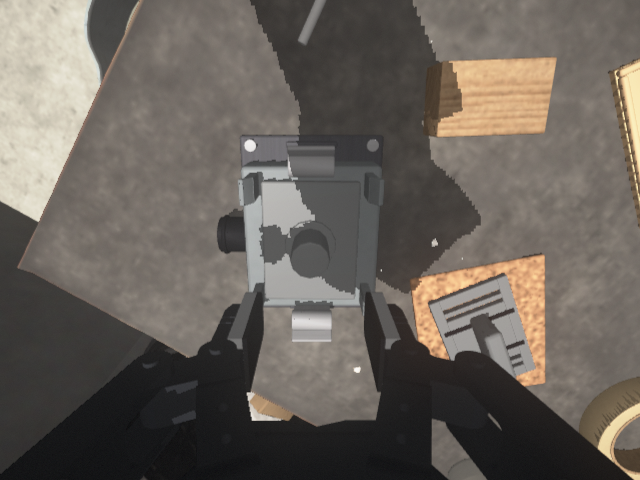

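Request:
send_rows(
  motion=[
    [0,0,0,0.1,-0.2,2.5,4.5],
    [0,0,0,0.1,-0.2,5,4.5],
    [0,0,0,0.1,-0.2,7,4.5],
    [0,0,0,0.1,-0.2,7.8,4.5],
    [0,0,0,0.1,-0.2,7.8,4.5],
    [0,0,0,0.1,-0.2,7.8,4.5],
    [0,0,0,0.1,-0.2,7.8,0],
    [0,0,0,0.1,-0.2,7.8,0],
    [0,0,0,0.1,-0.2,7.8,0],
    [0,0,0,0.1,-0.2,7.8,0],
    [0,0,0,0.1,-0.2,7.8,0],
    [0,0,0,0.1,-0.2,7.8,0],
  ],
)

```text
clock: 8.85
ee_pos: [0.479, 0.0927, 0.0527]
orientation: [0.315, 3.124, 0.002]
contact_force: [0.9, 0.4, 1.8]
width: 0.0219
```

```bash
python3 - <<'E'
from h import *
state()
print("lift"); delta([0.4795,0.0940,0.14],np.radians(78.5))
print("tray above"); delta([0.4624,0.3822,0.14],np.radians(103.4))
E
```

```text
t 8.85 p [0.479  0.0927 0.0527] yaw 1.3698 z [ 0.002  0.001 -1.   ] F [0.9 0.4 1.8] w 0.0219 q [-0.21  0.84 -0.12  2.11  0.43  0.22  0.65]
lift
turn [ 0.06  0.09 -0.02] shift cm [-0.04  0.15 -8.73] rows>= 2.0927392268940452
tray above
turn [  0.04   0.1  -24.92] shift cm [ 7.39 28.05 -8.71] rows>= 7.262112496334436
```

Request:
send_rows(
  motion=[
    [0,0,0,0,0,-1,0],
    [0,0,0,0,0,-3,0],
    [0,0,0,0,0,-6,0],
    [0,0,0,0,0,-8.7,0],
    [0,0,-3,1,3,-8.7,0],
    [0,0,-6,2,6.5,-8.7,0],
    [0,0,-10,3,10.2,-8.7,0],
    [0,0,-14,4,14,-8.7,0],
    [0,0,-18,5,18,-8.7,0],
    [0,0,-21,6,21.7,-8.7,0],
    [0,0,-24,6.8,25,-8.7,0],
    [0,0,-25,7.3,27.3,-8.7,0],
    [0,0,-25,7.4,28,-8.7,0],
    [0,0,-25,7.4,28,-8.7,0],
    [0,0,-25,7.4,28,-8.7,0],
    [0,0,-25,7.4,28,-8.7,0],
  ],
)

```text
clock: 10.18
ee_pos: [0.4619, 0.3785, 0.1388]
orientation: [0.365, -3.119, 0.005]
contact_force: [0.4, -0.7, -0.6]
width: 0.0218
```

```bash
python3 - <<'E'
from h import *
state()
f=grab_frame("wrist"); cv2.imwrite("pics/w6.png",f["color"])
delta([0.4624,0.3822,0.018],np.radians(103.4))
E
```

```text
t 10.18 p [0.4619 0.3785 0.1388] yaw 1.8036 z [-0.001 -0.004 -1.   ] F [ 0.4 -0.7 -0.6] w 0.0218 q [-0.57  0.79 -0.35  1.73  0.39  0.7   0.68]
turn [-0.16 -0.05 -0.08] shift cm [-0.12  0.38 12.1 ] rows>= 2.9028075492124157
```

View pics/w6.png

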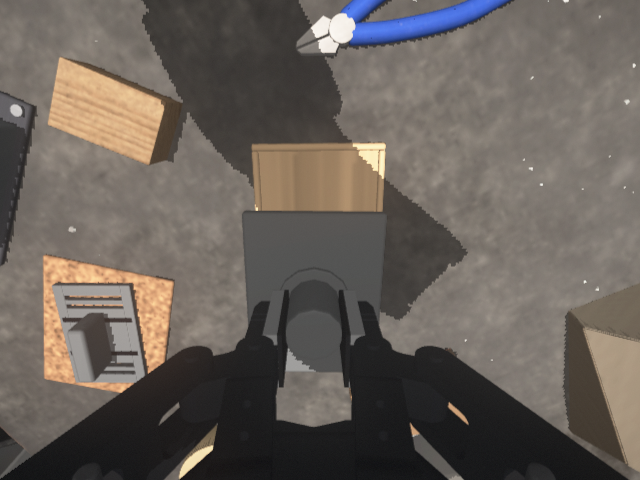

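Request:
send_rows(
  motion=[
    [0,0,0,-0.1,0.1,3,0],
    [0,0,0,-0.1,0.1,6.5,0],
    [0,0,0,-0.1,0.1,9.5,0],
    [0,0,0,-0.1,0.1,11.2,0],
    [0,0,0,-0.1,0.1,11.9,0],
    [0,0,0,-0.1,0.1,12.1,0],
    [0,0,0,-0.1,0.1,12.1,0],
    [0,0,0,-0.1,0.1,12.1,0],
    [0,0,0,-0.1,0.1,12.1,5],
    [0,0,0,-0.1,0.1,12.1,5],
    [0,0,0,-0.1,0.1,12.1,5],
    [0,0,0,-0.1,0.1,11,5],
    [0,0,0,-0.1,0.1,8,5],
    [0,0,0,-0.1,0.1,4,5],
    [0,0,0,-0.1,0.1,1,5],
    [0,0,0,-0.1,0.1,0,5],
    [0,0,0,-0.1,0.1,0,5],
  ],
)

```text
clock: 11.65
ee_pos: [0.4639, 0.3845, 0.1431]
orientation: [-0.368, 3.114, 0.007]
contact_force: [-0.3, 0.3, -0.2]
width: 0.0499
```

```bash
python3 - <<'E'
from h import *
state()
f=grab_frame("wrist"); cv2.imwrite("pics/w7.png",f["color"]); P=cloud(f)
for n,bands in (("blank",((.035,.045),(.0085,.013))),("tray",((.008,.0125),)),("grille",((.035,.046),(.007,.0145)))):
  r=masks_of(f,n)
  if r:
    X=P[r[0]["pixels"]&(f["depth"]>0)]; 
    for a,b in bands:
        Y=X[(X[:,2]>a)&(X[:,2]<b)]
        if len(Y)>20: print(n,len(Y),cv2.minAreaRect((Y[:,:2]*1000).astype(np.float32)),np.median(Y[:,2]))
delta([0.6055,0.219,0.10],np.radians(103.1))
E
```

```text
t 11.65 p [0.4639 0.3845 0.1431] yaw 1.8058 z [ 0.005  0.005 -1.   ] F [-0.3  0.3 -0.2] w 0.0499 q [-0.57  0.79 -0.36  1.72  0.39  0.7   0.68]
blank 837 ((463.6143798828125, 381.9886474609375), (22.887882232666016, 22.90299415588379), 56.18333053588867) 0.04184572775777456
blank 6050 ((463.97760009765625, 381.97454833984375), (84.11502075195312, 64.03546142578125), 12.80950927734375) 0.011994111721607501
tray 3260 ((462.0973205566406, 382.67974853515625), (126.10006713867188, 100.22724914550781), 13.946226119995117) 0.010719594918557219
grille 1114 ((605.617431640625, 220.304931640625), (51.12746810913086, 14.823413848876953), 12.066544532775879) 0.040744696496122154
grille 4715 ((605.4991455078125, 219.38629150390625), (100.18079376220703, 67.29013061523438), 13.025688171386719) 0.011163902078705728
turn [-0.11 -0.15  0.39] shift cm [-10.22 -19.17   3.78] rows>= 5.287758301710587
```

View pics/w7.png

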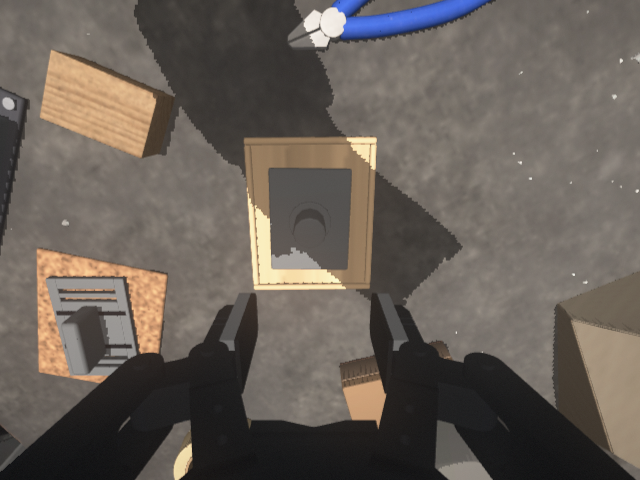

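Request:
send_rows(
  motion=[
    [0,0,0,-1.5,-2.5,0,4.5],
    [0,0,0,-3.3,-6,0,4.5],
    [0,0,0,-5.2,-9.5,1,4.5],
    [0,0,0,-7,-13,2,4.5],
    [0,0,0.4,-8.8,-16.5,3,4.5],
    [0,0,0.4,-10,-18.5,3.8,4.5],
    [0,0,0.4,-10.2,-19.2,3.8,4.5],
    [0,0,0.4,-10.2,-19.2,3.8,4.5],
    [0,0,0.4,-10.2,-19.2,3.8,4.5],
    [0,0,0.4,-10.2,-19.2,3.8,4.5],
    [0,0,0.4,-10.2,-19.2,3.8,4.5],
  ],
)

```text
clock: 12.77
ee_pos: [0.6048, 0.2226, 0.1016]
orientation: [0.364, -3.12, -0.003]
contact_force: [-0.1, 0.2, -0.1]
width: 0.0449
```

```bash
python3 - <<'E'
from h import *
state()
f=grab_frame("wrist"); P=cloud(f)
for n,bands in (("grille",((.035,.046),(.007,.0145))),):
  r=masks_of(f,n)
  if r:
    X=P[r[0]["pixels"]&(f["depth"]>0)]; 
    for a,b in bands:
        Y=X[(X[:,2]>a)&(X[:,2]<b)]
        if len(Y)>20: print(n,len(Y),cv2.minAreaRect((Y[:,:2]*1000).astype(np.float32)),np.median(Y[:,2]))
delta([0.6055,0.219,0.0165],np.radians(103.1))
E
```

```text
t 12.77 p [0.6048 0.2226 0.1016] yaw 1.8029 z [-0.001  0.002 -1.   ] F [-0.1  0.2 -0.1] w 0.0449 q [-0.22  0.9  -0.38  1.6   0.44  0.73  1.  ]
grille 1708 ((605.668701171875, 219.05938720703125), (50.028900146484375, 13.858863830566406), 13.465576171875) 0.04072451953737557
grille 10175 ((606.0926513671875, 219.34005737304688), (100.51973724365234, 66.2521743774414), 13.059535026550293) 0.011034564516908665
turn [0.06 0.01 0.15] shift cm [ 0.05 -0.28  8.52] rows>= 2.0441225360677824
```

Request:
send_rows(
  motion=[
    [0,0,0,0,-0.1,2.5,4.5],
    [0,0,0,0,-0.1,5,4.5],
    [0,0,0,0,-0.1,7,4.5],
    [0,0,0,0,-0.1,8.2,4.5],
    [0,0,0,0,-0.1,8.4,4.5],
    [0,0,0,0,-0.1,8.4,4.5],
    [0,0,0,0,-0.1,8.4,4.5],
  ],
)

```text
clock: 13.45
ee_pos: [0.6071, 0.2197, 0.0184]
orientation: [-0.358, 3.119, 0.001]
contact_force: [0.3, -0.4, 0.7]
width: 0.0451
```

```bash
python3 - <<'E'
from h import *
state()
delta([0.6057,0.219,0.0165],np.radians(103.2))
E
```

```text
t 13.45 p [0.6071 0.2197 0.0184] yaw 1.7995 z [ 0.002  0.001 -1.   ] F [ 0.3 -0.4  0.7] w 0.0451 q [-0.25  1.01 -0.32  1.62  0.5   0.59  0.95]
turn [ 0.04  0.11 -0.1 ] shift cm [ 0.16 -0.03  0.19] rows>= 0.059672904034212576
```

Request:
send_rows(
  motion=[
    [0,0,0,0.1,0,0.1,4.5],
    [0,0,0,0.1,0,0.1,4.5],
    [0,0,0,0.1,0,0.1,0],
    [0,0,0,0.1,0,0.1,0],
    [0,0,0,0.1,0,0.1,0],
    [0,0,0,0.1,0,0.1,0],
    [0,0,0,0.1,0,0.1,0],
    [0,0,0,0.1,0,0.1,0],
    [0,0,0,0.1,0,0.1,0],
  ],
)

```text
clock: 14.2
ee_pos: [0.6059, 0.2188, 0.0169]
orientation: [-0.358, 3.12, 0.0]
contact_force: [-2.0, -0.6, 5.6]
width: 0.0131
```

```bash
python3 - <<'E'
from h import *
state()
delta([0.6057,0.219,0.14],np.radians(103.2))
delta([0.4812,0.0939,0.14],np.radians(78.55))
E
```

```text
t 14.2 p [0.6059 0.2188 0.0169] yaw 1.7991 z [ 0.001  0.    -1.   ] F [-2.  -0.6  5.6] w 0.0131 q [-0.25  1.01 -0.32  1.62  0.5   0.59  0.95]
turn [ 0.01  0.05 -0.12] shift cm [  0.     0.03 -12.31] rows>= 2.9520059920008346
turn [2.000e-02 5.000e-02 2.453e+01] shift cm [ 14.96  -9.34 -12.33] rows>= 5.160018000567589
```

Request:
send_rows(
  motion=[
    [0,0,0,0,0,-1,0],
    [0,0,0,0,0,-3,0],
    [0,0,0,0,0,-6,0],
    [0,0,0,0,0,-9,0],
    [0,0,2,1.5,-1,-11.5,0],
    [0,0,6,4,-2.5,-12.3,0],
    [0,0,11,7,-4.4,-12.3,0],
    [0,0,16,10,-6.2,-12.3,0],
    [0,0,21,13,-8.1,-12.3,0],
    [0,0,24,14.5,-9,-12.3,0],
    [0,0,24.5,15,-9.3,-12.3,0],
    [0,0,24.5,15,-9.3,-12.3,0],
    [0,0,24.5,15,-9.3,-12.3,0],
    [0,0,24.5,15,-9.3,-12.3,0],
    [0,0,24.5,15,-9.3,-12.3,0],
    [0,0,24.5,15,-9.3,-12.3,0],
  ],
)

```text
clock: 15.53
ee_pos: [0.4813, 0.0952, 0.1392]
orientation: [0.31, 3.126, 0.002]
contact_force: [0.7, -0.4, -1.2]
width: 0.0127
```

```bash
python3 - <<'E'
from h import *
state()
f=grab_frame("wrist"); cv2.imwrite("pics/w8.png",f["color"]); P=cloud(f); p,R=pose(sense())
r=masks_of(f,"grille")
X=P[r[0]["pixels"]&(f["depth"]>0)]
for a,b in ((p[2]+.015,p[2]+.03),(p[2]-.012,p[2]-.002)):
    Y=X[(X[:,2]>a)&(X[:,2]<b)]
    if len(Y)>20: print(len(Y),cv2.minAreaRect((Y[:,:2]*1000).astype(np.float32)),np.median(Y[:,2])-p[2])
delta([0.4812,0.0939,0.075],np.radians(78.55))
E
```

```text
t 15.53 p [0.4813 0.0952 0.1392] yaw 1.373 z [ 0.001  0.001 -1.   ] F [ 0.7 -0.4 -1.2] w 0.0127 q [-0.13  0.68 -0.26  2.05  0.37  0.46  0.71]
3969 ((480.9323425292969, 95.82429504394531), (39.078765869140625, 44.977561950683594), 40.662818908691406) 0.023887049652348058
14226 ((481.00042724609375, 95.84453582763672), (66.404541015625, 99.74962615966797), 78.84416961669922) -0.0058750334647549585
turn [0.03 0.01 0.08] shift cm [-0.05 -0.08  6.42] rows>= 1.5388102779194452
```

View pics/w8.png

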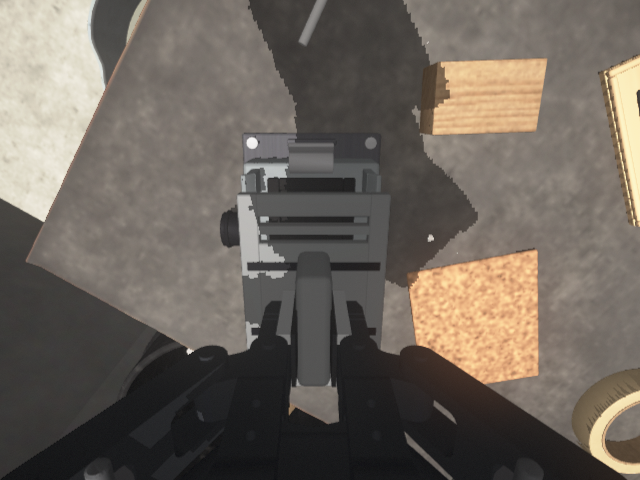

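Request:
send_rows(
  motion=[
    [0,0,0,0,-0.1,2,0],
    [0,0,0,0,-0.1,4,0],
    [0,0,0,0,-0.1,5.2,0],
    [0,0,0,0,-0.1,5.8,0],
    [0,0,0,0,-0.1,5.8,0],
    [0,0,0,0,-0.1,5.8,0],
    [0,0,0,0,-0.1,5.8,0],
  ],
)

```text
clock: 16.22
ee_pos: [0.4808, 0.0934, 0.0819]
orientation: [0.312, 3.125, 0.001]
contact_force: [0.4, -0.1, 0.1]
width: 0.0126
```

```bash
python3 - <<'E'
from h import *
state()
f=grab_frame("wrist"); cv2.imwrite("pics/w9.png",f["color"]); P=cloud(f); p,R=pose(sense())
r=masks_of(f,"grille")
X=P[r[0]["pixels"]&(f["depth"]>0)]
for a,b in ((p[2]-.012,p[2]-.002),):
    Y=X[(X[:,2]>a)&(X[:,2]<b)]
    if len(Y)>20: print(len(Y),cv2.minAreaRect((Y[:,:2]*1000).astype(np.float32)),np.median(Y[:,2])-p[2])
r=masks_of(f,"vent_box"); X=P[r[0]["pixels"]&(f["depth"]>0)]; Y=X[(X[:,2]>.002)&(X[:,2]<.0085)]; print(cv2.minAreaRect((Y[:,:2]*1000).astype(np.float32)))
delta([0.4815,0.0934,0.071],np.radians(78.5))
E
```

```text
t 16.22 p [0.4808 0.0934 0.0819] yaw 1.3717 z [ 0.001  0.001 -1.   ] F [ 0.4 -0.1  0.1] w 0.0126 q [-0.18  0.78 -0.18  2.09  0.42  0.3   0.66]
14106 ((480.46527099609375, 93.97309875488281), (66.27778625488281, 99.52046203613281), 78.5917739868164) -0.0060422637032937765
((426.3636779785156, 90.78177642822266), (52.075286865234375, 133.80589294433594), 6.837242603302002)
turn [0.05 0.08 0.08] shift cm [-0.06  0.03  1.1 ] rows>= 0.26400396166319284
```

View pics/w9.png

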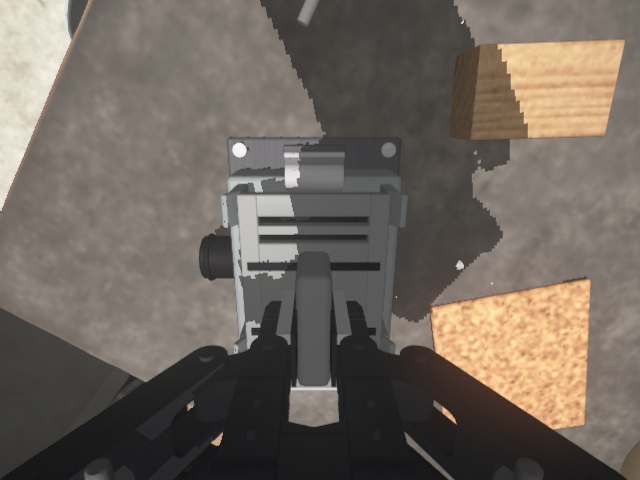

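Request:
send_rows(
  motion=[
    [0,0,0,-0.07,0,0.4,0],
    [0,0,0,-0.07,0,0.8,0],
    [0,0,0,-0.07,0,1.1,0],
    [0,0,0,-0.07,0,1.3,0],
    [0,0,0,-0.07,0,1.3,0],
    [0,0,0,-0.07,0,1.3,0],
  ],
)

```text
clock: 16.87
ee_pos: [0.4812, 0.093, 0.0682]
orientation: [0.312, 3.126, 0.0]
contact_force: [0.8, -0.1, 0.9]
width: 0.0127
```

```bash
python3 - <<'E'
from h import *
state()
f=grab_frame("wrist"); cv2.imwrite("pics/w10.png",f["color"][100:420,150:480]); P=cloud(f); p,R=pose(sense())
r=masks_of(f,"grille")
X=P[r[0]["pixels"]&(f["depth"]>0)]
for a,b in ((p[2]-.012,p[2]-.002),):
    Y=X[(X[:,2]>a)&(X[:,2]<b)]
    if len(Y)>20: print(len(Y),cv2.minAreaRect((Y[:,:2]*1000).astype(np.float32)),np.median(Y[:,2])-p[2])
delta([0.4812,0.0934,0.071],np.radians(78.5))
E
```

```text
t 16.87 p [0.4812 0.093  0.0682] yaw 1.3716 z [ 0.  0. -1.] F [ 0.8 -0.1  0.9] w 0.0127 q [-0.19  0.81 -0.16  2.09  0.43  0.27  0.66]
14206 ((483.2470703125, 93.17779541015625), (66.26412200927734, 104.49935150146484), 78.61445617675781) -0.005932215515898884
turn [0.01 0.02 0.08] shift cm [-0.    0.04 -0.27] rows>= 0.06546912337965266
```

View pics/w10.png

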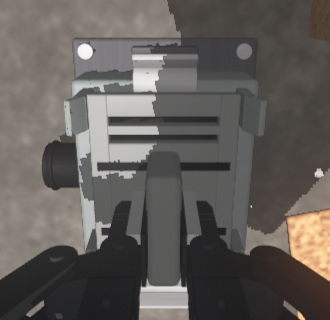

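Request:
send_rows(
  motion=[
    [0,0,0,0,0,0.2,0],
    [0,0,0,0,0,0.4,0],
    [0,0,0,0,0,0.5,0],
    [0,0,0,0,0,0.5,0],
  ],
)

```text
clock: 17.3
ee_pos: [0.4814, 0.0935, 0.0641]
orientation: [0.312, 3.124, 0.002]
contact_force: [-0.3, 0.3, 7.3]
width: 0.0128
```

```bash
python3 - <<'E'
from h import *
state()
E
```

```text
t 17.3 p [0.4814 0.0935 0.0641] yaw 1.372 z [ 0.002  0.001 -1.   ] F [-0.3  0.3  7.3] w 0.0128 q [-0.19  0.81 -0.15  2.09  0.43  0.26  0.65]
```

Request:
send_rows(
  motion=[
    [0,0,0,0,0,0.2,0],
    [0,0,0,0,0,0.4,0],
    [0,0,0,0,0,0.6,0],
    [0,0,0,0,0,0.8,0],
    [0,0,0,0,0,0.8,0],
  ],
)

```text
clock: 17.72
ee_pos: [0.481, 0.0933, 0.0546]
orientation: [-0.312, -3.126, -0.001]
contact_force: [2.5, -0.2, -8.9]
width: 0.0132
```

```bash
python3 - <<'E'
from h import *
state()
E
```

```text
t 17.72 p [0.481  0.0933 0.0546] yaw 1.3719 z [-0.     0.001 -1.   ] F [ 2.5 -0.2 -8.9] w 0.0132 q [-0.2   0.83 -0.14  2.1   0.44  0.24  0.65]
```

Request:
send_rows(
  motion=[
    [0,0,0,0,0,0.2,0],
    [0,0,0,0,0,0.4,0],
    [0,0,0,0,0,0.6,0],
    [0,0,0,0,0,0.8,0],
    [0,0,0,0,0,0.8,0],
    [0,0,0,0,0,0.8,0],
  ],
)

```text
clock: 18.22
ee_pos: [0.481, 0.093, 0.0488]
orientation: [0.312, 3.125, -0.0]
contact_force: [-1.7, 0.2, 17.7]
width: 0.0129
```

```bash
python3 - <<'E'
from h import *
state()
f=grab_frame("wrist"); cv2.imwrite("pics/w11.png",f["color"][100:420,150:480]); P=cloud(f); p,R=pose(sense())
r=masks_of(f,"grille")
X=P[r[0]["pixels"]&(f["depth"]>0)]
for a,b in ((p[2]-.014,p[2]),):
    Y=X[(X[:,2]>a)&(X[:,2]<b)]
    if len(Y)>20: print(len(Y),cv2.minAreaRect((Y[:,:2]*1000).astype(np.float32)),np.median(Y[:,2]),np.median(Y[:,2])-p[2])
E
```

```text
t 18.22 p [0.481  0.093  0.0488] yaw 1.3718 z [ 0.001 -0.    -1.   ] F [-1.7  0.2 17.7] w 0.0129 q [-0.21  0.84 -0.12  2.1   0.44  0.22  0.65]
13101 ((481.2015075683594, 93.54584503173828), (66.19100952148438, 100.44692993164062), 78.56025695800781) 0.04299307137442102 -0.005829292185623176
```

View pics/w11.png

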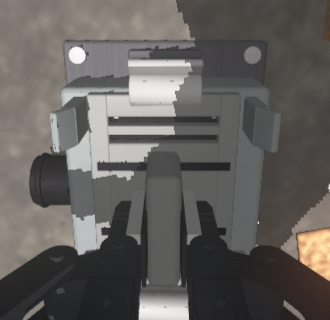

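Request:
send_rows(
  motion=[
    [0,0,0,0,0,0.1,0],
    [0,0,0,0,0,0.1,0],
    [0,0,0,0,0,0.1,0],
    [0,0,0,0,0,0.1,0],
    [0,0,0,0,0,0.1,0],
    [0,0,0,0,0,0.1,0],
  ],
)

```text
clock: 18.82
ee_pos: [0.481, 0.0929, 0.0488]
orientation: [0.312, 3.124, -0.0]
contact_force: [-4.0, 0.5, 28.6]
width: 0.0126
```

```bash
python3 - <<'E'
from h import *
state()
f=grab_frame("scene"); g=grab_frame("side"); cv2.imwrite("pics/e.png",np.vstack([cv2.resize(f["color"][180:360,120:520],None,fx=1.6,fy=1.6),cv2.resize(g["color"][180:360,120:520],None,fx=1.6,fy=1.6)]))
P=cloud(f); r=masks_of(f,"blank")
for d in r[:1]:
    X=P[d["pixels"]&(f["depth"]>0)]; print("blank",d["p"],np.median(X,0)); Y=X[(X[:,2]>.008)&(X[:,2]<.014)]; print(cv2.minAreaRect((Y[:,:2]*1000).astype(np.float32)),np.median(Y[:,2]))
state()
E
```

```text
t 18.82 p [0.481  0.0929 0.0488] yaw 1.3718 z [ 0.002 -0.    -1.   ] F [-4.   0.5 28.6] w 0.0126 q [-0.21  0.84 -0.12  2.1   0.44  0.22  0.65]
blank 0.63 [0.45263216 0.38843073 0.01157353]
((462.19451904296875, 381.7518615722656), (85.8543472290039, 66.79995727539062), 13.193255424499512) 0.011317969774564462
t 18.97 p [0.481  0.093  0.0488] yaw 1.3718 z [ 0.002 -0.    -1.   ] F [-3.5  0.7 28.8] w 0.0129 q [-0.21  0.84 -0.12  2.1   0.44  0.22  0.65]
```

View pics/e.png

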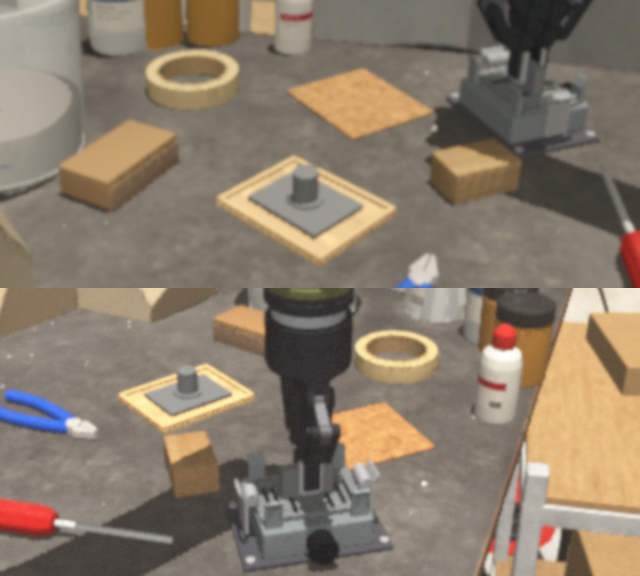

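```bash
python3 - <<'E'
from bench import sign_off
print(sign_off())
E
```

```text
the job is handed in; nothing more can be done
None
```

The covers are swapped, and I handed the job in at about 19 s with the gripper still holding the grille's rib and pressing it down. `sign_off` gave no verdict, so the results below are my own last checks.

I parked the grille on the mat, set the blanking cover in the tray, then carried the grille to the box and pressed it past both clips. The snap showed as a sudden force drop.

- **Grille:** its centre is within about 0.5 mm of the box centre and it is aligned to about 0.1°. By tool height its underside is on the hard stop.
- **Pressing force:** steady at about 29 N upward on the tool, well above the 8 N needed to hold the gasket flush. I could not read the gasket joint itself.
- **Blanking cover:** flat in the tray, centred to about 2 mm and let go.
- **Bystanders:** the wood block, bottle and sanding block look untouched in the final scene and side pictures. I did not re-measure their positions.

No check failed. Depth readings ran about 1 mm high, and one of the grille fits on the lips took in a bit of a clip; neither mattered.

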